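Prove the bench grinder's emergency stop and re-arm it

ROBOT

A 6-joint arm with a two-finger parallel gripper is mounted at the origin on a cart in front of the work surface, level with it; the furniture and walls round the work are solid. World frame = base frame: x ahead of the robot, y to its left, z up, the work surface at z = 0. Lengths are in mm, angles in rad, forces in N, time in s.
With the tool pointing down it reaches from about 300 to 825 mm from the base axis. Payload 5.4 kg.
Tool frame: the origin (TCP) lies midway between the tips of the shut fingers; the grasp point (between the pads) lies arm.pinch_z behind it (arm.pinch_z is the distance from the TCP to the grasp point, in mm); z points along the fingers, x is the direction in which the jaws open and shut, and the axes are right-handed (so a half turn about z gives the same grasp; the last joint's range is limited). The gripper opens to 92 mm and grips with 3 to 60 N. Pads are 20 mm wide; open, the fingers measure 128 mm over their backs; the gripper's body (75 mm by 189 mm) begins 69 mm behind the grasp point.
Start: joints at [-1.499, 0.158, 1.597, -0, 1.386, -0.21], TCP at [159.875, -552.31, 214.601] pointing down, gripper open.
Joint ranges: [-2.91, 2.91], [-0.94, 2.29], [0.18, 2.7], [-1.29, 4.43], [0.17, 2.64], [-3, 3]. Speed limits (rad/s): [2.57, 2.57, 3.14, 3.14, 3.14, 3.14].

INTERFACE

Orientations are given as a 3x3 rotation matrix whose columns are the frame's x, y, z axes.
In Python, from station import arm, cams, workorder gives the robot as it stands. The module is installed in compiled form; this text tells all that it offers.
- The arm moves only by the tool jog_arm, never from a script. Its argument "plan" is text: rows parted by semicolons, each of 6 numbers parted by spaces: the shift along the world's x, y, z in cm, then the turn, a rotation vector about the world's x, y, z in rad. A call has exactly 5 rows; each row shifts and turns the commanded pose from where the row before left it; what a row does not reach is not made up. A row lasts 1/10 s, in which the tool goes at most 50 mm and 8.59 degrees, less where a joint would pass 70% of its speed; a pose out of reach is approached as far as the arm can. A call with a gripper value outside its range is refused whole. "hand" is the closure in counts, from 0 (fully open) to 255 (shut), set as the call begins (left out, the last holds). The fingers move at their own pace and stop on an object; "squeeze" is the grip in N (left out, the last holds). Time passes only in rows, so rows that do not move let the fingers close, or fill a call up. It gives the time, the measured TCP pose, the force and the opening at its end, in the units of the state.
- arm.read_state(): the state, without advancing time (a new reading comes with each control period).
- cams.camera(name): name is "scene" or "top"; returns a dict with "img" (480x640x3 uint8, blue, green, red), "K" (3x3 intrinsics, pixels), "dist_coeffs" ([k1, k2, p1, p2, k3] as OpenCV has them; the pictures are not rectified), "camera_from_world" (4x4, takes a point from world to camera coordinates). Camera axes: x right, y up, looking along -z (the intrinsics and any distortion apply to the point x, -y, -z); pixel columns grow to the right and rows downward; lengths in mm; the calibration is good to about 2 mm. A picture is of the moment at which its call begins. There is no depth.
- workorder.sign_off(): hands the job in, once; it reports no verdict.
The state is a dict: "time_s": time; "q": joint angles; "qvel": joint speeds; "joint_torque": joint torques, N m; "tcp_pos": TCP position; "eef_rot": TCP orientation; "ft_force": force on the tool from outside, world axes, zero at the start; "torque": the same for the moment, N m; "opening": finger opening in mm.
Only numpy, scipy, OpenCV 4.12 (cv2) and the standard library are available. Lean on these libraries where they do the work, as an engineer would, in place of code of your own. Each camera call takes 0.05 s, during which the arm holds its last target.

TASK

Test the emergency stop of the bench grinder before it is used: press the red mushroom on its control station right in, take your finger off to see that it stays in by itself, then push its grip bar round clockwise with a fingertip until it pops back out. Then press the blue reset button fully to re-arm the grinder and let it go. Only touch and push: do not grip the mushroom between the fingers, do not press the green start button, and leave the tools lying around where they are.

Things in the scene. Friction and masses are not known exactly. Their poses are not given: they have to be found in the camera images.
- grinder: dark green bench grinder on a steel plate, with a grey control station (90 mm in x, 250 mm in y, lid 75 mm above the bench) in front. Origin: on the bench under the station's middle; x points back to the grinder, y to the station's left. On the lid along y: mushroom at +70 mm, two buttons at -35 and -88 mm (blue and green may swap). Grinder: x from 90 to 350 mm, y within 150 mm, 260 mm high.
- stop_base: fixed collar of the red mushroom stop, on a flat yellow disc of 80 mm. Origin: on the lid, on the mushroom's axis; z up. It carries the red head, 63 mm across; when out its crown is 42 mm above this origin. A straight raised grip bar (54 mm long, 10 mm wide, upright sides) crosses the crown and rises 16 mm above it, top 58 mm above this origin. White arrows show the way to turn.
- stop_bar_top (a point): middle of the top of the mushroom's grip bar, on the mushroom's axis; it moves and turns with the head. Its x axis lies along the bar, z up. Sinks 8 mm when the head is pressed in.
- stop_press (a joint): how far the red mushroom is pressed in, m: 0 out, 0.008 fully in. It needs about 6 N to start; past about 4.5 mm it snaps in and latches there without being held. Pressing again does not release it.
- stop_twist (a joint): turn of the mushroom's head, rad, growing clockwise seen from above, 0 to 0.70 (stop). A light spring (under 0.1 N m) turns it back. When latched in, turning lifts the head slowly and past about 0.45 rad it is released and springs out, at the latest when the finger leaves the bar (8 mm in all: leave that room between fingertip and crown); let go, it turns back to 0.
- reset_top (a point): centre of the top of the blue reset button (29 mm across, standing 8 mm proud of its ring, 20 mm above the lid). Pressed straight down. z up.
- reset_press (a joint): how far the blue reset button is pressed, m: 0 out, 0.006 fully in (5 N); it springs back.
- start_top (a point): centre of the top of the green start button (29 mm across, flush in its ring, 12.5 mm above the lid): not to be pressed.
- start_press (a joint): how far the green start button is pressed, m: 0 out, 0.006 fully in; it springs back.
- tape_measure: yellow and black tape measure, 39 x 79 x 66 mm, loose; origin under its middle. Not to be moved.
- grease_tin: round grease tin with a yellow and blue body, 68 mm across, 69 mm high, loose; origin under its middle. Not to be moved.
- brush: parts brush with a wooden handle lying in front of the station, 38 x 193 x 16 mm, loose; origin under its middle. Not to be moved.
- magnet_dish: round steel dish with bolts in it, 98 mm across, 27 mm high, loose; origin under its middle. Not to be moved.
- oil_filter: white spin-on oil filter, 69 mm across, 92 mm high, loose; origin under its middle. Not to be moved.
- screwdriver_red: screwdriver with a red handle, 222 mm long, loose; origin under its middle. Not to be moved.
- spanner_13: small spanner, 172 mm long, loose; origin under its middle. Not to be moved.

How it is judged (in metres and radians):
On the way, in this order (a step that is already met when the one before it is completed fails the run):
1. the red mushroom is in by at least 6.5 mm and stays so with nothing touching it (value of joint stop_press above 0.0065 m and contact force between anything else and stop_base below 0.3 N), for 0.2 s.
2. the latched head is turned clockwise by more than 0.3 rad (value of joint stop_twist above 0.3 rad and value of joint stop_press above 0.003 m).
3. the mushroom is out again, turned back, and nothing touches it (value of joint stop_press below 0.0015 m and value of joint stop_twist below 0.12 rad and contact force between anything else and stop_base below 0.3 N), for 0.2 s.
4. the blue reset button is pressed in by at least 4.5 mm (value of joint reset_press above 0.0045 m), for 0.05 s.
At the end, for the whole second after the job is handed in: the mushroom is out (within 1.5 mm) and turned back (within 0.12 rad), the blue and green buttons are out (within 1.2 mm), and every loose tool lies within 15 mm of where it was (value of joint stop_press below 0.0015 m and value of joint stop_twist below 0.12 rad and value of joint each of reset_press, start_press below 0.0012 m and distance of each of tape_measure, grease_tin, brush, magnet_dish, oil_filter, screwdriver_red, spanner_13 from where it was at the start of the episode below 0.015 m); the robot touches nothing.
It fails at once if the green start button is pressed (more than 2 mm) (value of joint start_press above 0.002 m).
It fails at once if the mushroom is gripped: the fingers push on opposite sides of its bar or of its rim at once (over 2 N each) ((contact force between the fingers and stop_twist_c2 above 2 N and contact force between the fingers and stop_twist_c3 above 2 N) or (contact force between the fingers and stop_twist_c4 above 2 N and contact force between the fingers and stop_twist_c5 above 2 N) or (contact force between the fingers and stop_twist_c6 above 2 N and contact force between the fingers and stop_twist_c10 above 2 N) or (contact force between the fingers and stop_twist_c7 above 2 N and contact force between the fingers and stop_twist_c11 above 2 N) or (contact force between the fingers and stop_twist_c8 above 2 N and contact force between the fingers and stop_twist_c12 above 2 N) or (contact force between the fingers and stop_twist_c9 above 2 N and contact force between the fingers and stop_twist_c13 above 2 N)).
It fails at once if a loose tool is moved by more than 15 mm or lifted (distance of any of tape_measure, grease_tin, brush, magnet_dish, oil_filter, screwdriver_red, spanner_13 from where it was at the start of the episode above 0.015 m).
It also fails if it takes over 45 s, if anything falls off the work surface, if the arm or the gripper's body presses on something with over 40 N, if the wrist force passes 120 N, or if a joint passes its speed limit or range.

## Working session

There is one attempt and no reset: what is moved stays moved. The work goes in short steps, Python scripts to look and compute and a tool call to move; the robot and the scene stay as the last step left them, time stands still between calls to the robot, and variables do not carry over. Pictures are saved under pics/ and viewed, and the job is handed in when it is done.

Besides the shell and the picture viewer there is one more tool, called after "Call:" as name(argument=value, ...) on one line, values as JSON. jog_arm: Moves the arm, as the interface text tells. Its arguments: {"type":"object","properties":{"plan":{"type":"string"},"hand":{"type":"number"},"squeeze":{"type":"number"}},"required":["plan"]}

```bash
mkdir -p pics; python3 - <<'E'
from station import arm,cams
import cv2,numpy as np,pickle
s=arm.read_state();print({k:np.round(v,3).tolist() for k,v in s.items()}, arm.pinch_z)
d={}
for n in("scene","top"):
    c=cams.camera(n);d[n]=c;cv2.imwrite(f"pics/{n}0.png",c["img"]);print(n,c["K"],c["dist_coeffs"],c["camera_from_world"])
pickle.dump(d,open("c0.pkl","wb"))
E
```

```text
{'time_s': 0.0, 'q': [-1.499, 0.159, 1.598, -0.0, 1.386, -0.21], 'qvel': [-0.001, 0.0, -0.0, 0.0, 0.002, -0.002], 'joint_torque': [0.0, -38.557, -32.21, 0.07, 0.038, -0.0], 'tcp_pos': [159.807, -551.708, 213.646], 'eef_rot': [[0.278, -0.961, -0.0], [-0.961, -0.278, 0.002], [-0.002, -0.0, -1.0]], 'ft_force': [-0.019, 0.487, -0.584], 'torque': [-0.007, -0.035, 0.001], 'opening': 92.12} 18.700000000000003
scene [[553.05894604   0.         310.69949409]
 [  0.         553.05894604 245.09873914]
 [  0.           0.           1.        ]] [-0.05394  0.       0.       0.       0.     ] [[ 6.70729531e-01 -7.41701778e-01  6.07177481e-04 -3.10280685e+02]
 [ 3.12647381e-01  2.83472812e-01  9.06584127e-01 -2.63596541e+02]
 [-6.72587177e-01 -6.07882914e-01  4.22024705e-01 -9.23857139e+02]
 [ 0.00000000e+00  0.00000000e+00  0.00000000e+00  1.00000000e+00]]
top [[449.80433089   0.         315.5595754 ]
 [  0.         449.80433089 241.5260869 ]
 [  0.           0.           1.        ]] [0.00979127 0.         0.         0.         0.        ] [[-1.28211044e-01 -9.91744626e-01 -2.12699137e-03  8.59817279e+01]
 [ 9.67579200e-01 -1.25556986e-01  2.19148205e-01 -5.03393255e+02]
 [-2.17606113e-01  2.60391876e-02  9.75689264e-01 -1.00305942e+03]
 [ 0.00000000e+00  0.00000000e+00  0.00000000e+00  1.00000000e+00]]
```

```bash
ls . pics
```

```text
.:
c0.pkl
pics

pics:
scene0.png
top0.png
```

View pics/scene0.png

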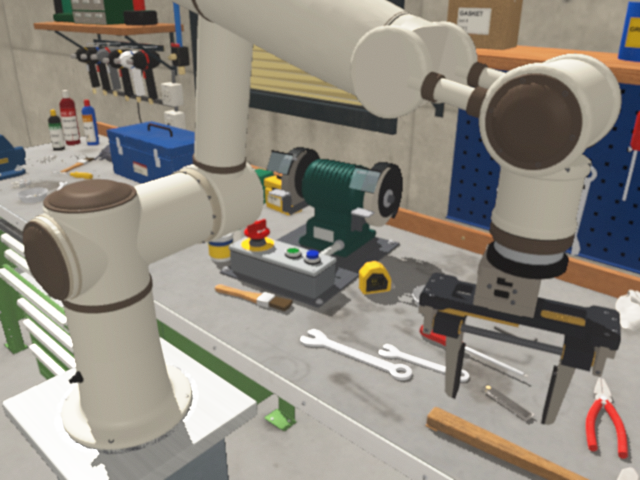

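View pics/top0.png

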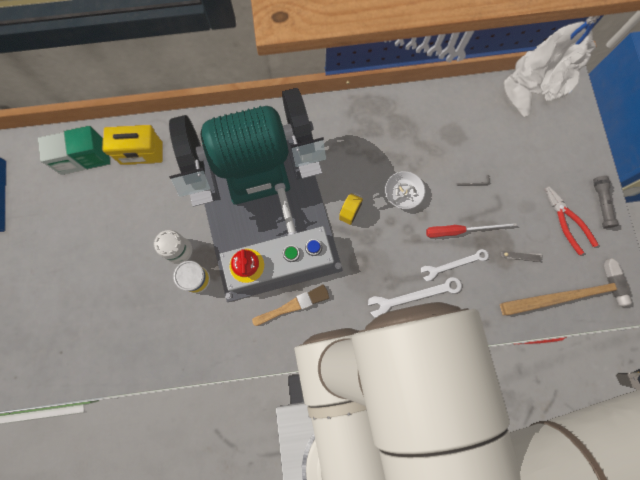

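The views agree. The mushroom is at about (244,264) in the top view and (258,235) in the scene view, green is at (291,254) and blue is at (314,247), so blue is at the right end. Next I'll measure with masks.

```bash
cat > h.py <<'E'
import cv2,numpy as np
def cent(c):
    T=c["camera_from_world"];return -T[:3,:3].T@T[:3,3]
def ray(c,uv):
    p=cv2.undistortPoints(np.array([[uv]],float),c["K"],np.array(c["dist_coeffs"]))[0,0]
    d=c["camera_from_world"][:3,:3].T@np.array([p[0],-p[1],-1.]);return cent(c),d/np.linalg.norm(d)
def onz(c,uv,z):
    o,d=ray(c,uv);return o+d*(z-o[2])/d[2]
def proj(c,P):
    T=c["camera_from_world"];q=T[:3,:3]@np.array(P,float)+T[:3,3]
    return cv2.projectPoints(np.array([[q[0],-q[1],-q[2]]]),np.zeros(3),np.zeros(3),c["K"],np.array(c["dist_coeffs"]))[0][0,0]
def tri(a,ua,b,ub):
    o1,d1=ray(a,ua);o2,d2=ray(b,ub)
    A=np.stack([d1,-d2],1);t=np.linalg.lstsq(A,o2-o1,rcond=None)[0]
    p,q=o1+d1*t[0],o2+d2*t[1];return (p+q)/2,np.linalg.norm(p-q)
E
python3 - <<'E'
from h import *;import pickle
d=pickle.load(open("c0.pkl","rb"))
for n,(x,y,w,h) in {"top":(210,215,140,100),"scene":(215,200,140,105)}.items():
    im=d[n]["img"][y:y+h,x:x+w];cv2.imwrite(f"pics/{n}0z.png",cv2.resize(im,None,fx=5.6,fy=5.6,interpolation=cv2.INTER_CUBIC))
uv={}
for n,box in {"top":(225,235,340,285),"scene":(225,205,335,270)}.items():
    c=d[n];x0,y0,x1,y1=box;im=c["img"][y0:y1,x0:x1];hsv=cv2.cvtColor(im,cv2.COLOR_BGR2HSV);H,S,V=cv2.split(hsv)
    for k,m in {"red":((H<8)|(H>172))&(S>130)&(V>70),"yel":(H>18)&(H<35)&(S>120)&(V>80),"grn":(H>45)&(H<90)&(S>100)&(V>60),"blu":(H>105)&(H<130)&(S>120)&(V>60)}.items():
        nn,l,st,ce=cv2.connectedComponentsWithStats(m.astype(np.uint8))
        i=1+np.argmax(st[1:,4]);uv[n,k]=ce[i]+[x0,y0];print(n,k,uv[n,k].round(1),st[i]+[x0,y0,0,0,0])
for k,z in {"yel":77,"grn":87.5,"blu":94,"red":117}.items():
    print(k,onz(d["top"],uv["top",k],z).round(1),onz(d["scene"],uv["scene",k],z).round(1),tri(d["top"],uv["top",k],d["scene"],uv["scene",k]))
E
```

```text
top red [244.5 262.8] [232 249  27  27 504]
top yel [250.5 270.3] [229 249  35  34 297]
top grn [290.6 252.5] [285 247  12  12 115]
top blu [313.3 246.1] [308 241  12  12 116]
scene red [256.7 230. ] [244 219  26  21 336]
scene yel [257.5 244.8] [242 237  32  14 231]
scene grn [292.6 250.3] [288 248  11   5  39]
scene blu [312.2 253.7] [307 250  12   9  88]
yel [458.1 176.4  77. ] [465.6 172.5  77. ] (array([461.13202033, 173.69543583,  77.72695121]), np.float64(8.247374584521376))
grn [485.3  80.9  87.5] [483.7  74.7  87.5] (array([487.06422105,  79.98783528,  84.3826642 ]), np.float64(2.9575515519606532))
blu [491.9  28.1  94. ] [490.5  20.8  94. ] (array([494.17947609,  26.66364705,  90.35935611]), np.float64(3.9179542086139634))
red [469.3 182.9 117. ] [462.7 169.9 117. ] (array([471.92557431, 182.72444375, 110.14742979]), np.float64(3.3822129120523035))
```

View pics/top0z.png

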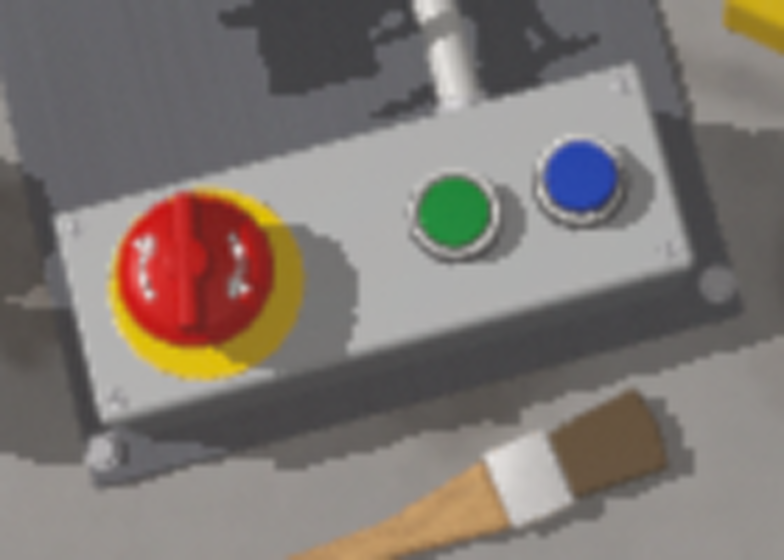

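View pics/scene0z.png

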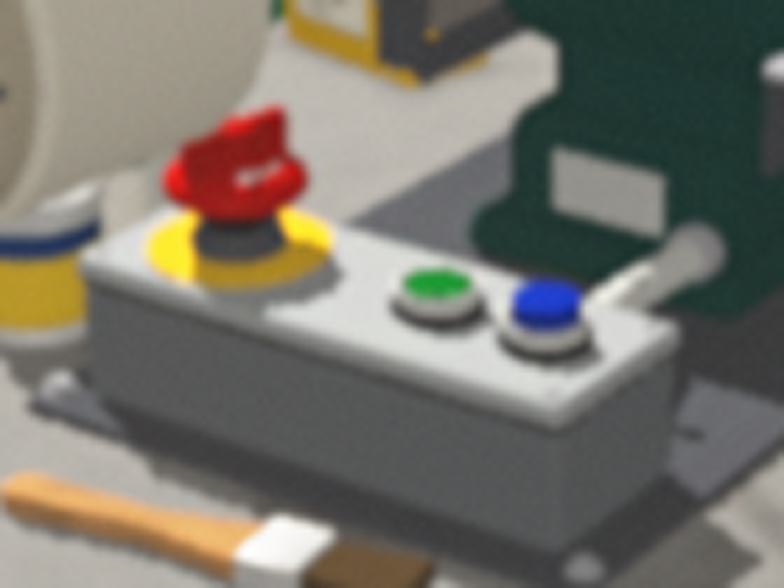

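```bash
python3 - <<'E'
from h import *;import pickle
from scipy.optimize import least_squares
d=pickle.load(open("c0.pkl","rb"))
z2=lambda n,x,y:((x+.5)/5.6-.5+{"top":210,"scene":215}[n],(y+.5)/5.6-.5+{"top":215,"scene":200}[n])
obs=[("top",(x,y,75),z2("top",u,v)) for x,y,u,v in[(45,125,60,215),(45,-125,635,65),(-45,-125,692,265),(-45,125,103,422)]]
obs+=[("top",(0,-35,87.5),(290.6,252.5)),("top",(0,-88,95),(313.3,246.1)),("scene",(0,-35,87.5),(292.6,250.3))]
def W(p,P):
    c,s=np.cos(p[2]),np.sin(p[2]);return (p[0]+c*P[0]-s*P[1],p[1]+s*P[0]+c*P[1],P[2])
for sel in(obs,obs[:6]):
    f=lambda p:np.concatenate([proj(d[n],W(p,P))-uv for n,P,uv in sel])
    r=least_squares(f,[480,110,.1]);p=r.x;print(p.round(3),r.fun.reshape(-1,2).round(1).tolist())
    for k,P in {"mush":(0,70,133),"green":(0,-35,87.5),"blue":(0,-88,95)}.items():print(k,np.round(W(p,P),1))
a,b=onz(d["top"],z2("top",183,195),133),onz(d["top"],z2("top",189,327),133)
print("bar",a,b,(a+b)/2,np.linalg.norm(a-b),np.arctan2(*(a-b)[1::-1]))
a,b=onz(d["scene"],z2("scene",187,145),133),onz(d["scene"],z2("scene",285,108),133)
print("bar scene",a,b,(a+b)/2,np.linalg.norm(a-b),np.arctan2(*(b-a)[1::-1]))
E
```

```text
[4.80609e+02 1.14647e+02 1.33000e-01] [[-1.3, -0.3], [1.0, -0.9], [1.2, 0.2], [-0.5, 0.5], [0.4, -0.1], [0.3, -0.3], [-1.2, -0.9]]
mush [471.3 184.  133. ]
green [485.3  80.   87.5]
blue [492.3  27.4  95. ]
[4.80397e+02 1.15070e+02 1.33000e-01] [[-1.5, -0.2], [0.8, -0.7], [1.0, 0.3], [-0.7, 0.6], [0.2, 0.0], [0.1, -0.2]]
mush [471.1 184.5 133. ]
green [485.   80.4  87.5]
blue [492.1  27.8  95. ]
bar [496.15452323 182.66513926 133.        ] [444.42700923 185.16938549 133.        ] [470.29076623 183.91726238 133.        ] 51.78809663681987 -0.048374498337698815
bar scene [442.10369521 176.23235424 133.        ] [496.92007552 175.46256854 133.        ] [469.51188537 175.84746139 133.        ] 54.821785085040766 -0.014042063674112298
```

Call:
jog_arm(plan="0 0 0 0 0 0; 1 2 0 0 0 0; 1.5 3.5 0 0 0 0; 1.5 3.5 0 0 0 0; 1.5 3.5 0 0 0 0", hand=255, squeeze=10)

```text
time_s: 0.6
tcp_pos: [215.2, -425.8, 214.2]
eef_rot: [[0.278, -0.961, 0.0], [-0.961, -0.278, 0.001], [-0.001, -0.0, -1.0]]
ft_force: [-0.5, 0.3, -0.6]
opening: 54.0
```

Call:
jog_arm(plan="1.9 4.5 0 0 0 -0.06; 1.9 4.5 0 0 0 -0.06; 1.9 4.5 0 0 0 -0.06; 1.9 4.5 0 0 0 -0.06; 1.9 4.5 0 0 0 -0.06")

```text
time_s: 1.1
tcp_pos: [310.1, -200.5, 214.6]
eef_rot: [[-0.022, -1.0, 0.001], [-1.0, 0.022, -0.0], [0.0, -0.001, -1.0]]
ft_force: [1.1, -0.6, -0.7]
opening: 14.1
```

Call:
jog_arm(plan="1.9 4.5 0 0 0 0; 1.9 4.5 0 0 0 0; 1.9 4.5 0 0 0 0; 1.9 4.5 0 0 0 0; 1.9 4.5 0 0 0 0")

```text
time_s: 1.6
tcp_pos: [405.2, 24.8, 214.8]
eef_rot: [[-0.018, -1.0, 0.001], [-1.0, 0.018, -0.0], [0.0, -0.001, -1.0]]
ft_force: [0.7, -0.1, 0.3]
opening: 0.4
```

Call:
jog_arm(plan="1.6 4.0 0 0 0 0; 1.6 4.0 0 0 0 0; 1.6 4.0 0 0 0 0; 1.8 3.8 0 0 0 0; 0 0 -6 0 0 0")

```text
time_s: 2.1
tcp_pos: [477.6, 185.3, 170.9]
eef_rot: [[-0.014, -1.0, 0.016], [-1.0, 0.014, 0.003], [-0.004, -0.016, -1.0]]
ft_force: [1.2, -0.2, -0.2]
opening: 0.5
```

```bash
cat > look.py <<'E'
from station import arm,cams
from h import *;import sys
t=sys.argv[1]
s=arm.read_state();p=s["tcp_pos"];print(s["time_s"],np.round(p,1),np.round(s["ft_force"],2))
for n in("scene","top"):
    c=cams.camera(n);print(n,proj(c,p).round(1))
    u,v=[int(k) for k in proj(c,p)]
    x,y=max(0,u-70),max(0,v-50);im=c["img"][y:y+100,x:x+140]
    cv2.imwrite(f"pics/{n}{t}.png",cv2.resize(im,None,fx=5.6,fy=5.6,interpolation=cv2.INTER_CUBIC));print("crop origin",x,y)
E
python3 look.py 1
```

```text
2.1 [477.6 185.3 170.9] [ 1.2  -0.19 -0.2 ]
scene [256. 205.]
crop origin 186 155
top [238.9 254.5]
crop origin 168 204
```

View pics/scene1.png

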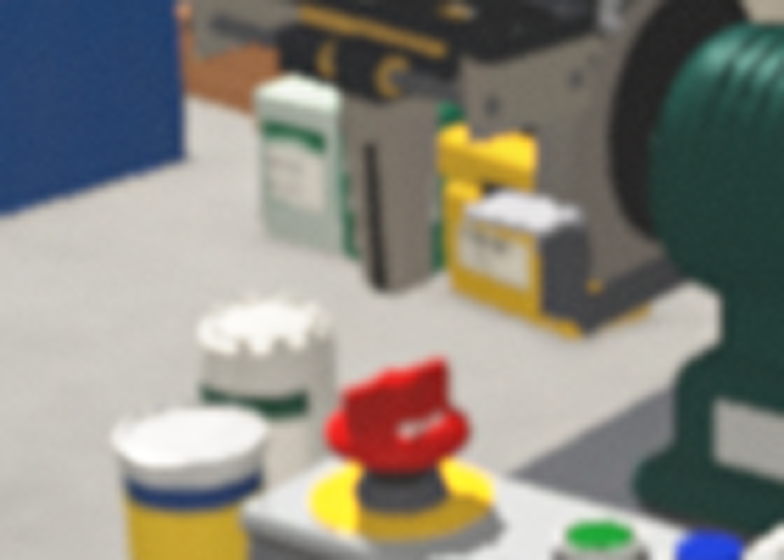

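View pics/top1.png

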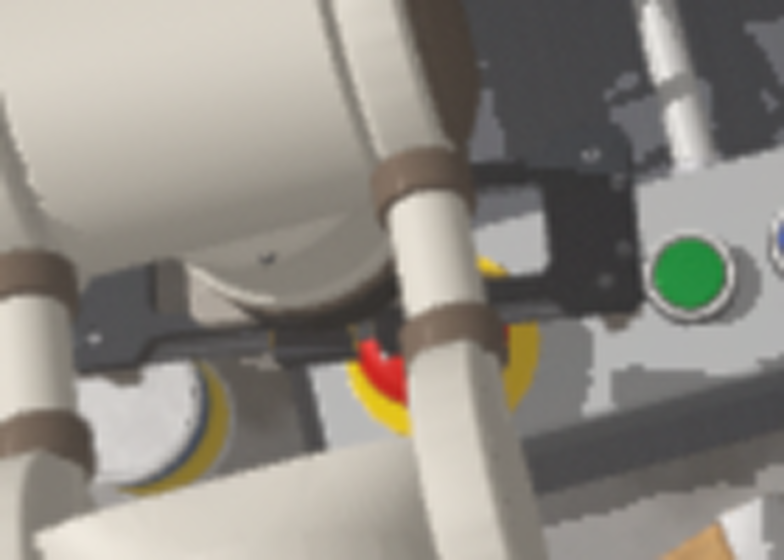

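The bar (red, around (256,222) in the scene view) is right below the shut fingertips. The scene view puts the axis a few mm lower in y than the top view does. A press tolerates that, so I'll settle and go down.

Call:
jog_arm(plan="0 0 0 0 0 0; 0 0 0 0 0 0; 0 0 -0.6 0 0 0; 0 0 -0.6 0 0 0; 0 0 0 0 0 0")

```text
time_s: 2.7
tcp_pos: [470.5, 180.3, 152.2]
eef_rot: [[-0.019, -1.0, -0.001], [-1.0, 0.019, -0.0], [0.0, 0.001, -1.0]]
ft_force: [1.1, -0.1, -1.7]
opening: 0.2
```

Call:
jog_arm(plan="0 0 -0.6 0 0 0; 0 0 -0.6 0 0 0; 0 0 -0.4 0 0 0; 0 0 -0.3 0 0 0; 0 0 0 0 0 0")

```text
time_s: 3.2
tcp_pos: [470.9, 180.7, 133.6]
eef_rot: [[-0.018, -1.0, -0.0], [-1.0, 0.018, -0.0], [0.0, 0.0, -1.0]]
ft_force: [-0.2, 0.7, 0.5]
opening: 0.5
```

Call:
jog_arm(plan="0 0 -0.2 0 0 0; 0 0 -0.2 0 0 0; 0 0 -0.2 0 0 0; 0 0 -0.2 0 0 0; 0 0 0 0 0 0")

```text
time_s: 3.7
tcp_pos: [470.9, 180.7, 125.4]
eef_rot: [[-0.018, -1.0, 0.0], [-1.0, 0.018, 0.0], [-0.0, -0.0, -1.0]]
ft_force: [-0.8, 0.8, 0.2]
opening: 0.6
```

Call:
jog_arm(plan="0 0 -0.1 0 0 0; 0 0 -0.1 0 0 0; 0 0 -0.1 0 0 0; 0 0 0 0 0 0; 0 0 0 0 0 0")

```text
time_s: 4.2
tcp_pos: [471.5, 180.8, 125.1]
eef_rot: [[-0.018, -1.0, 0.001], [-1.0, 0.018, -0.0], [-0.0, -0.001, -1.0]]
ft_force: [-6.1, -1.9, 17.0]
opening: 0.3
```

```bash
python3 look.py 2
```

```text
4.2 [471.5 180.8 125.1] [-6.12 -1.89 17.01]
scene [256.2 224.4]
crop origin 186 174
top [244.7 261. ]
crop origin 174 211
```

View pics/scene2.png

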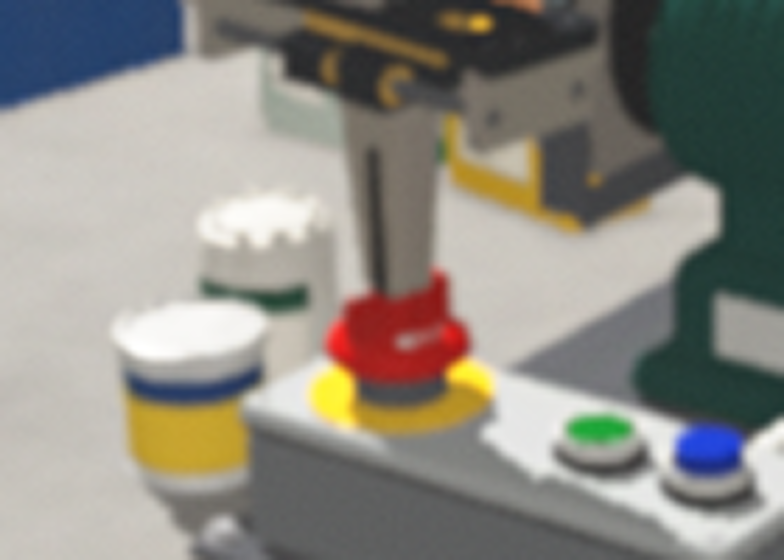

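View pics/top2.png

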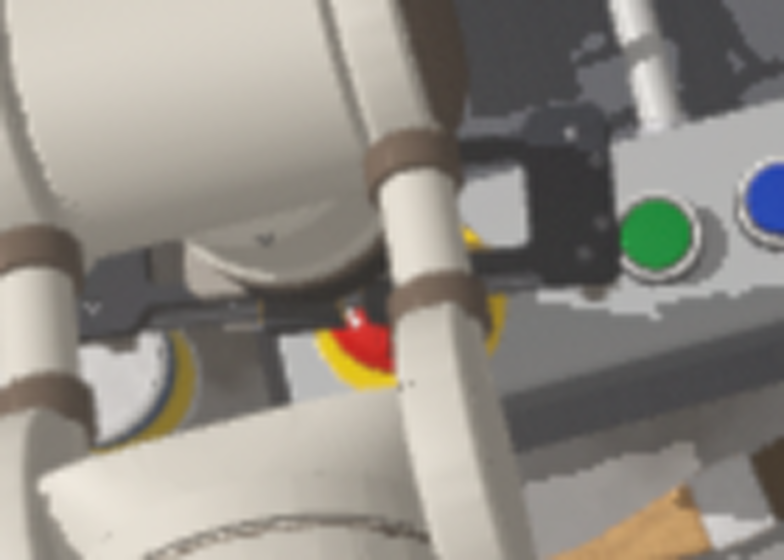

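Call:
jog_arm(plan="0 0 0.4 0 0 0; 0 0 1.5 0 0 0; 0 0 1 0 0 0; 0 0 0 0 0 0; 0 0 0 0 0 0")

```text
time_s: 4.8
tcp_pos: [470.8, 180.7, 151.4]
eef_rot: [[-0.018, -1.0, 0.0], [-1.0, 0.018, -0.0], [0.0, -0.0, -1.0]]
ft_force: [-0.7, 0.0, 0.4]
opening: 0.3
```

The mushroom is latched and the fingertip is clear. Now I'll move to the right of the bar's near end and then down beside it.

Call:
jog_arm(plan="-1.2 -1.5 0 0 0 0; -1.2 -1.4 0 0 0 0; 0 0 -1.6 0 0 0; 0 0 -1.6 0 0 0; 0 0 0 0 0 0")

```text
time_s: 5.3
tcp_pos: [444.4, 151.4, 116.7]
eef_rot: [[-0.018, -1.0, -0.006], [-1.0, 0.018, -0.0], [0.001, 0.006, -1.0]]
ft_force: [-0.4, 0.2, -1.1]
opening: 0.6
```

```bash
python3 look.py 3
```

```text
5.3 [444.4 151.4 116.7] [-0.35  0.16 -1.14]
scene [256.4 234.6]
crop origin 186 184
top [259.9 272.1]
crop origin 189 222
```

View pics/scene3.png

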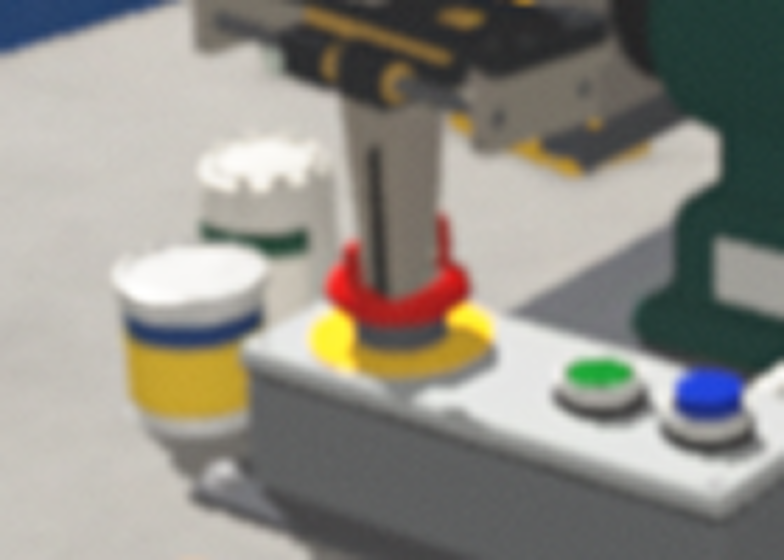

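The finger is in front of the bar and above the crown, with the mushroom still latched. I'll settle the height and start pushing in +y.

Call:
jog_arm(plan="0 0 0 0 0 0; 0 0 0 0 0 0; 0 0.4 0 0 0 0; 0 0.4 0 0 0 0; 0 0 0 0 0 0")

```text
time_s: 5.9
tcp_pos: [447.0, 160.3, 119.8]
eef_rot: [[-0.017, -1.0, 0.0], [-1.0, 0.017, 0.0], [-0.0, -0.0, -1.0]]
ft_force: [-0.0, -0.4, -0.2]
opening: 0.5
```

Call:
jog_arm(plan="0 0.2 0 0 0 0; 0 0.2 0 0 0 0; 0 0.2 0 0 0 0; 0 0 0 0 0 0; 0 0 0 0 0 0")

```text
time_s: 6.4
tcp_pos: [446.9, 165.7, 119.6]
eef_rot: [[-0.018, -1.0, 0.0], [-1.0, 0.018, -0.0], [0.0, -0.0, -1.0]]
ft_force: [-0.1, -0.6, 0.1]
opening: 0.9
```

Call:
jog_arm(plan="0 0.2 0 0 0 0; 0 0.2 0 0 0 0; 0 0.2 0 0 0 0; 0 0 0 0 0 0; 0 0 0 0 0 0")

```text
time_s: 6.9
tcp_pos: [446.9, 171.3, 119.7]
eef_rot: [[-0.018, -1.0, -0.0], [-1.0, 0.018, -0.001], [0.001, 0.0, -1.0]]
ft_force: [-1.6, -4.4, 2.4]
opening: 0.4
```

Call:
jog_arm(plan="0 0.2 0 0 0 0; 0 0.2 0 0 0 0; 0 0 0 0 0 0; 0 0 0 0 0 0; 0 0 0 0 0 0")

```text
time_s: 7.4
tcp_pos: [447.2, 175.0, 120.5]
eef_rot: [[-0.018, -1.0, 0.0], [-1.0, 0.018, -0.001], [0.001, -0.0, -1.0]]
ft_force: [-2.7, -6.7, 7.0]
opening: 0.6
```

```bash
python3 look.py 4
```

```text
7.4 [447.2 175.  120.5] [-2.69 -6.66  7.02]
scene [250.2 229.9]
crop origin 180 179
top [248.8 272. ]
crop origin 178 222
```

View pics/scene4.png

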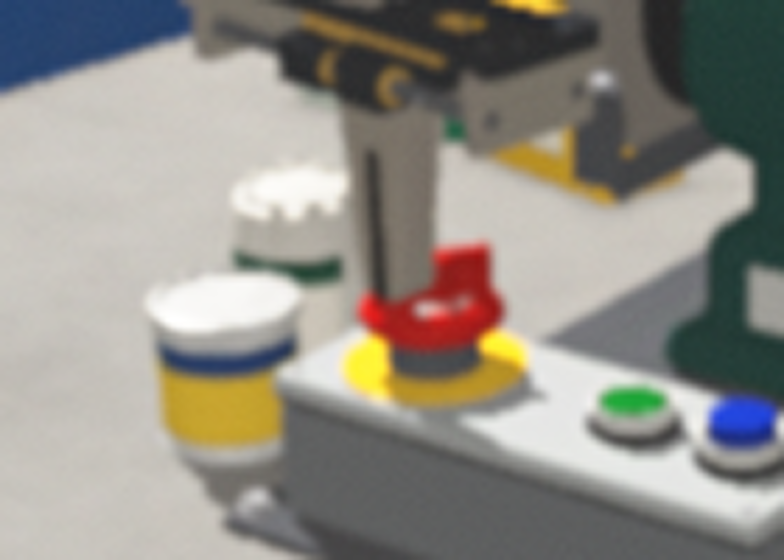

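The bar has visibly turned, but there is some upward force on the tool, probably drag from the lifting head. I'll raise the tip slightly while pushing on.

Call:
jog_arm(plan="0 0.2 0.1 0 0 0; 0 0.2 0.1 0 0 0; 0 0 0 0 0 0; 0 0 0 0 0 0; 0 0 0 0 0 0")

```text
time_s: 8.0
tcp_pos: [447.9, 179.4, 122.9]
eef_rot: [[-0.018, -1.0, 0.002], [-1.0, 0.018, -0.001], [0.001, -0.002, -1.0]]
ft_force: [-2.9, -6.0, 7.7]
opening: 0.6
```

```bash
python3 look.py 5
```

```text
8.0 [447.9 179.4 122.9] [-2.91 -6.05  7.72]
scene [249.1 228.4]
crop origin 179 178
top [246.6 271.8]
crop origin 176 221
```

View pics/scene5.png

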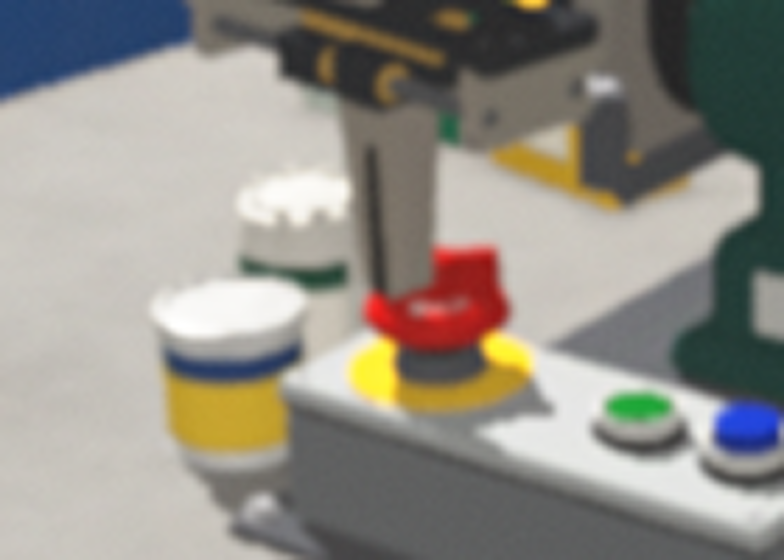

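Call:
jog_arm(plan="0 0.1 0 0 0 0; 0 0.1 0 0 0 0; 0 0 0 0 0 0; 0 0 0 0 0 0; 0 0 0 0 0 0")

```text
time_s: 8.6
tcp_pos: [448.2, 181.1, 123.2]
eef_rot: [[-0.018, -1.0, 0.003], [-1.0, 0.018, -0.001], [0.001, -0.003, -1.0]]
ft_force: [-1.6, -7.0, 8.0]
opening: 0.5
```

Call:
jog_arm(plan="0 -0.5 0 0 0 0; 0 -0.8 0 0 0 0; 0 -1 0 0 0 0; 0 -1 1 0 0 0; 0 -1 2 0 0 0")

```text
time_s: 9.1
tcp_pos: [445.6, 137.8, 150.8]
eef_rot: [[-0.019, -1.0, -0.003], [-1.0, 0.019, 0.0], [-0.0, 0.003, -1.0]]
ft_force: [0.3, -0.6, 0.3]
opening: 0.4
```

Call:
jog_arm(plan="0 -2 2 0 0 0; 0 -2 0 0 0 0; 0 -2 0 0 0 0; 0 0 0 0 0 0; 0 0 0 0 0 0")

```text
time_s: 9.6
tcp_pos: [447.0, 78.4, 172.0]
eef_rot: [[-0.02, -1.0, 0.001], [-1.0, 0.02, 0.001], [-0.001, -0.001, -1.0]]
ft_force: [0.3, 0.4, 0.8]
opening: 0.5
```

```bash
python3 look.py 6; python3 - <<'E'
from station import cams
import cv2
c=cams.camera("scene");im=c["img"][200:305,215:355];cv2.imwrite("pics/s6.png",cv2.resize(im,None,fx=5.6,fy=5.6,interpolation=cv2.INTER_CUBIC))
E
```

```text
9.6 [447.   78.4 172. ] [0.3  0.38 0.81]
scene [279.1 220.1]
crop origin 209 170
top [291.6 262.3]
crop origin 221 212
```

View pics/s6.png

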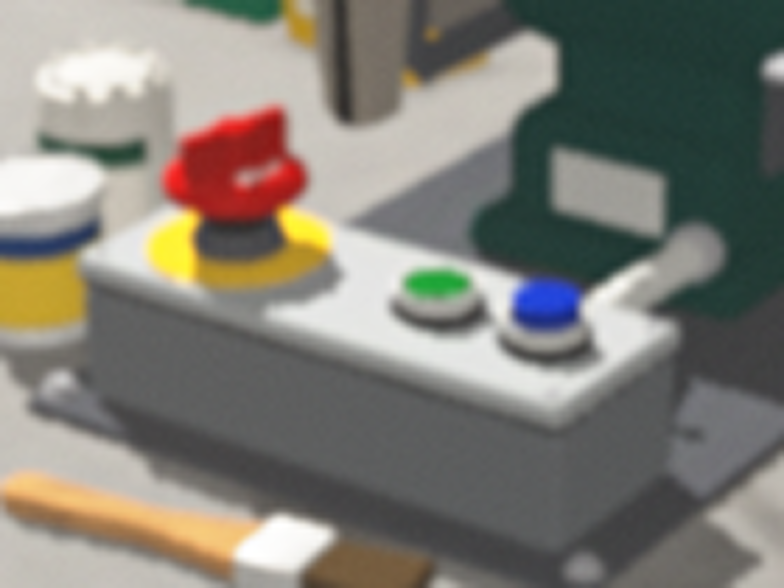

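View pics/top6.png

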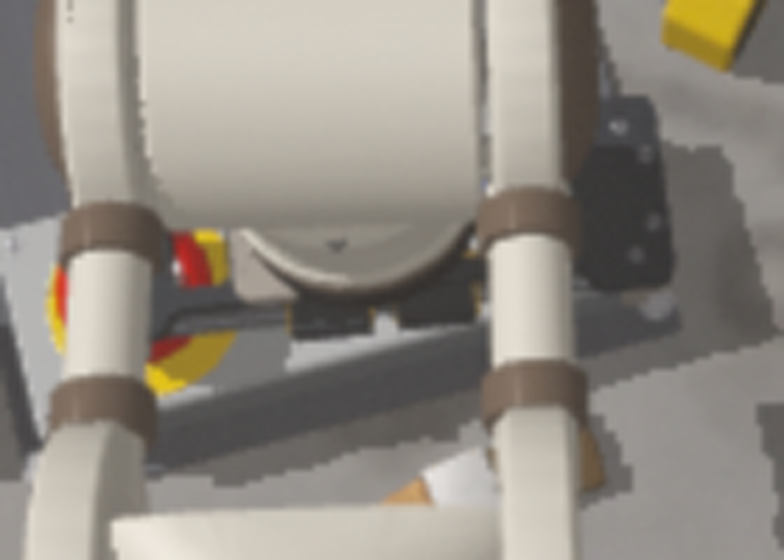

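The mushroom is out and its bar is back at its starting angle, matching the first picture. Next I'll go over the blue button at about (492,26).

Call:
jog_arm(plan="2.2 -2.6 0 0 0 0; 2.2 -2.6 0 0 0 0; 0 0 -3 0 0 0; 0 0 -2 0 0 0; 0 0 0 0 0 0")

```text
time_s: 10.25
tcp_pos: [488.4, 27.6, 118.5]
eef_rot: [[-0.018, -1.0, -0.007], [-1.0, 0.018, 0.001], [-0.001, 0.007, -1.0]]
ft_force: [-1.0, -0.0, -0.4]
opening: 0.8
```

```bash
python3 look.py 7
```

```text
10.25 [488.4  27.6 118.5] [-0.96 -0.04 -0.36]
scene [309.3 243.1]
crop origin 239 193
top [313.6 245.3]
crop origin 243 195
```

View pics/scene7.png

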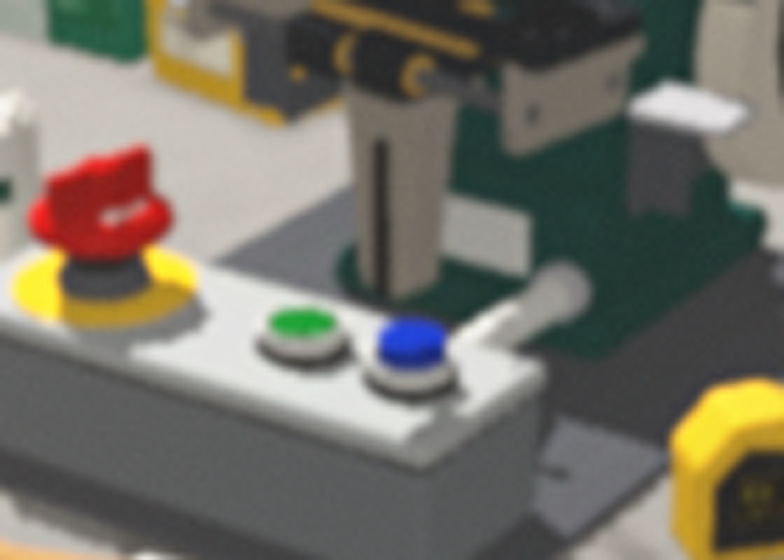

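The tip is directly above the blue button, well clear of the green one. Pressing now.

Call:
jog_arm(plan="0 -0.2 0 0 0 0; 0 0 -1 0 0 0; 0 0 -1 0 0 0; 0 0 -0.4 0 0 0; 0 0 0 0 0 0")

```text
time_s: 10.85
tcp_pos: [490.0, 24.9, 96.5]
eef_rot: [[-0.018, -1.0, -0.002], [-1.0, 0.018, 0.0], [-0.0, 0.002, -1.0]]
ft_force: [-0.4, -0.6, -0.1]
opening: 0.5
```

Call:
jog_arm(plan="0 0 -0.2 0 0 0; 0 0 -0.2 0 0 0; 0 0 -0.2 0 0 0; 0 0 -0.1 0 0 0; 0 0 0 0 0 0")

```text
time_s: 11.35
tcp_pos: [491.1, 24.6, 90.9]
eef_rot: [[-0.018, -1.0, 0.0], [-1.0, 0.018, -0.0], [0.0, -0.0, -1.0]]
ft_force: [-0.7, -0.3, 2.6]
opening: 0.7
```

Call:
jog_arm(plan="0 0 -0.1 0 0 0; 0 0 -0.1 0 0 0; 0 0 -0.1 0 0 0; 0 0 0 0 0 0; 0 0 0 0 0 0")

```text
time_s: 11.85
tcp_pos: [491.2, 24.6, 89.2]
eef_rot: [[-0.018, -1.0, 0.0], [-1.0, 0.018, -0.0], [0.0, -0.0, -1.0]]
ft_force: [-6.2, 0.5, 15.1]
opening: 0.2
```

It bottomed out at z = 89.2, which is 6 mm in. Backing off.

Call:
jog_arm(plan="0 0 0.5 0 0 0; 0 0 2 0 0 0; 0 0 3 0 0 0; 0 0 4 0 0 0; -2 0 3 0 0 0")

```text
time_s: 12.35
tcp_pos: [472.2, 24.4, 214.5]
eef_rot: [[-0.018, -1.0, 0.003], [-1.0, 0.018, -0.0], [0.0, -0.003, -1.0]]
ft_force: [0.9, -0.2, 0.5]
opening: 0.6
```

Call:
jog_arm(plan="-2 -4 0 0 0 0; -2 -4 0 0 0 0; -2 -4 0 0 0 0; 0 0 0 0 0 0; 0 0 0 0 0 0")

```text
time_s: 12.85
tcp_pos: [410.7, -95.7, 212.2]
eef_rot: [[-0.021, -1.0, 0.0], [-1.0, 0.021, 0.001], [-0.001, -0.0, -1.0]]
ft_force: [0.4, -0.2, 0.1]
opening: 0.4
```

```bash
python3 - <<'E'
from station import cams
import cv2
for n in("scene","top"):
    c=cams.camera(n);cv2.imwrite(f"pics/{n}8.png",c["img"])
E
```

```text
(no output)
```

View pics/scene8.png

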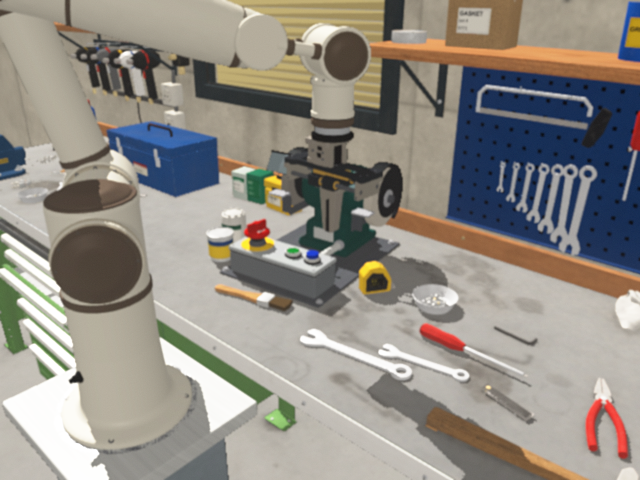

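View pics/top8.png

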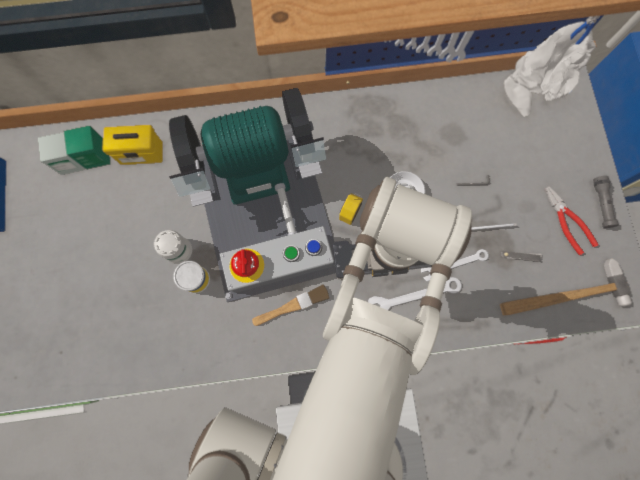

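Everything is in its starting place: mushroom out at (244,264) in the top view, blue out at (314,247), and the tools unmoved. The arm is clear and still, so I'm handing in.

```bash
python3 - <<'E'
from station import workorder
print(workorder.sign_off())
E
```

```text
the job is handed in; nothing more can be done
None
```

The emergency stop test is done and handed in, with the arm's clock at about 13 s; the sign-off gave no verdict.

- **Stop pressed and latched:** I pressed the mushroom with the shut fingertips until it bottomed, with the bar top at z = 125.1 mm, which is 8 mm in. I then lifted off, and it stayed in.
- **Release:** I pushed the near end of the bar clockwise from one side only, by roughly 0.65 rad (worked out from finger travel, not measured). After I backed off, the picture showed the head out and the bar back at its starting angle.
- **Reset:** I pressed the blue button until it bottomed at z = 89.2 mm, about 6 mm in, then let it go. Nothing came near the green button.

**Last checks:** in the final two pictures the mushroom and the blue button are out. The tools I could see look unmoved; I compared them by eye, and in the top view the arm partly hid the dish, screwdriver and spanner. The force reading was near zero.

**What disagreed:**
- The two cameras differed by about 6–8 mm in y on the mushroom's axis. I used a value nearer the top view and found the bar's side by touch.
- While turning the head, the tool felt up to 8 N of upward force. I put this down to drag from the lifting head, but I did not confirm it.

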